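# Seat a compressor rotor in the V-block

### The arm

A 7-joint arm with a two-finger parallel gripper is mounted at the origin on the work surface. World frame = base frame: x ahead of the robot, y to its left, z up, the work surface at z = 0. Lengths are in m, angles in rad, forces in N, time in s.
With the tool pointing down it reaches from about 0.4 to 0.85 m from the base axis. Payload 10.4 kg.
Tool frame: the origin (TCP) lies on the centre line of the jaws, within the pads' length; the fingertips stand 22 mm ahead of it and the grasp point (between the pads) lies 3 mm ahead of it; z points along the fingers, y is the line along which they close (so a half turn about z gives the same grasp; the last joint's range is limited). The gripper opens to 87 mm and grips with 3 to 60 N. Pads are 19 mm wide; open, the fingers measure 117 mm over their backs; the gripper's body (75 mm by 190 mm) begins 51 mm behind the grasp point.
Start: joints at [1.129, 0.332, -0.065, 1.46, 0.022, 1.35, -0.088], TCP at [0.254, -0.571, 0.208] pointing down, gripper open.
Joint ranges: [-2.6, 2.6], [-0.5, 2.12], [-1.47, 1.34], [0.16, 2.42], [-1.27, 4.41], [0.06, 2.06], [-2.6, 2.6]. Speed limits (rad/s): [2.22, 2.22, 2.79, 2.79, 3.14, 3.14, 3.14].

### API

Orientations are given as a unit quaternion [x, y, z, w].
In Python, from bench import r, viewer, status gives the robot as it stands (r), with the cameras (viewer) and the readings (status).
- The arm moves only by the tool step_hand, called after "Emit:" by a JSON object that holds its "method" and its "body". Schema: {"type":"object","properties":{"plan":{"type":"array","items":{"type":"array","items":{"type":"array","items":{"type":"number"},"minItems":5,"maxItems":5},"minItems":1,"maxItems":12},"minItems":1,"maxItems":1},"grip_n":{"type":"number"},"only":{"type":"string"},"quiet":{"type":"boolean"},"lines":{"type":"string"}},"required":["plan"],"additionalProperties":false}. plan is a list that holds a single list of rows (three levels of brackets), with 1 to 12 rows, each of 5 numbers: dx, dy, dz in parts of the range, where 1.0 means 800 mm, then a turn about the tool's z in fractions of the full range, 1 being 2 pi rad, then the finger opening in m; each row is the pose to reach, as a shift and turn from the pose commanded when the call began, along the tool's axes at that moment; what a row does not reach only later rows make up. A row lasts 1/10 s, in which the tool goes at most 0.05 m and 0.15 rad, less where a joint would pass 70% of its speed; a pose out of reach is approached as far as the arm can. The fingers move at their own pace and stop on an object; grip_n is the grip in N (left out, the last holds). Time passes only in rows, so rows that do not move let the fingers close. The tool returns the time, the measured TCP pose, the force, the opening and the grip force at its end. only (a regular expression) keeps the lines of the reply that match it, lines (a string "A,B") keeps lines A to B, and quiet returns only ok. Shift and turn numbers lie between -1 and 1, and a call with a number outside is refused. Input that does not fit is refused with a message, and nothing moves.
- status.read_state(): the state, without advancing time (a new reading comes with each control period).
- viewer.camera(name): name is "side" or "top"; returns a dict with "img" (480x640x3 uint8, red, green, blue), "fx", "fy", "cx", "cy" (pixels), "pose" (4x4, takes a point from camera to world coordinates). Camera axes: x right, y down, z forward; pixel columns grow to the right and rows downward; lengths in m; the calibration is good to about 2 mm. A picture is of the moment at which its call begins. There is no depth.
- r.close_job(): hands the job in; it is judged then, once.
The state is a dict: "time": time; "joint_positions": joint angles; "joint_vel": joint speeds; "joint_torque": joint torques, N m; "ee_pos": TCP position; "eef_rot": TCP orientation; "ft_force": force on the tool from outside, world axes, zero at the start; "torque": the same for the moment, N m; "width": finger opening in m; "grip_force": force on a finger pad.
Only numpy, scipy, OpenCV 4.12 (cv2) and the standard library are available. Lean on these libraries where they do the work, as an engineer would, in place of code of your own. Each camera call takes 0.05 s, during which the arm holds its last target. There are 200 camera calls.

### The job

Take the rotor with the brass-coloured end plates out of the rack and lay it gently in the groove of the blue V-block, a few centimetres short of the orange back stop. Then push it along the groove until its shaft end is against the stop, and leave it there resting on both flanks. Leave the other two rotors where they lie in the rack.

Things in the scene. Friction and masses are not known exactly. Their poses are not given: they have to be found in the camera images.
- rotor_brass: Rotor to seat, lying: dark steel core 44 mm across, 60 long, brass-coloured end plates (6 thick) and bands; a 12 mm thick shaft stub 12 long at each end; 96 mm overall, ~0.5 kg. Ends alike. Origin: its middle, on its axis; x along the axis (may be rolled). Starts level, axis 39 mm above the table, in one of 3 rubber cradles (up to 23 mm high, 95 mm apart side by side) of a wooden rack.
- rotor_silver: Bystander in the rack, beside: dark steel core 44 mm across, 60 long, silver end plates (6 thick) and bands; a 12 mm thick shaft stub 12 long at each end; 96 mm overall, ~0.5 kg. Origin and axes as for rotor_brass.
- rotor_red: Bystander in the rack, beside: dark steel core 44 mm across, 60 long, red end plates (6 thick) and bands; a 12 mm thick shaft stub 12 long at each end; 96 mm overall, ~0.5 kg. Origin and axes as for rotor_brass.
- vblock: Fixed blue V-block. Origin: underside centre; x along the 120 deg groove to stop. Groove x -65 (open end) to 65 (face of rigid orange stop, 80 high), 34 wide at top, bottom 35 high, flank tops 45. Block 38 wide (fingers can straddle it), foot plate 190x80x8. Seated rotor: axis 60 above table; home: its origin at x = 17. All mm. Sliding takes 2-5 N, over 14 at first touch.

How it is judged:
On the way:
1. the brass-plated rotor lies in the V-groove, on both flanks, its shaft end at least 12 mm short of the back stop (y of rotor_brass in the frame of vblock between -0.004 and 0.004 m and z of rotor_brass in the frame of vblock between 0.0564 and 0.0644 m and angle between the x axis of rotor_brass and the x axis of vblock, either way round below 0.12 rad and x of rotor_brass in the frame of vblock between -0.075 and 0.005 m), for 0.2 s.
At the end, for the whole second after the job is handed in: The brass-plated rotor lies at rest in the V-groove on both flanks (axis within 4 mm of its seated place sideways and in height, within 7 degrees of the groove's direction), its shaft end within 5 mm of the back stop; the other two rotors have not moved more than 30 mm (y of rotor_brass in the frame of vblock between -0.004 and 0.004 m and z of rotor_brass in the frame of vblock between 0.0564 and 0.0644 m and angle between the x axis of rotor_brass and the x axis of vblock, either way round below 0.12 rad and x of rotor_brass in the frame of vblock between 0.012 and 0.02 m and linear speed of rotor_brass below 0.02 m/s); the robot touches nothing.
It fails at once if the silver rotor is moved more than 30 mm (distance of rotor_silver from where it was at the start of the episode above 0.03 m).
It fails at once if the red rotor is moved more than 30 mm (distance of rotor_red from where it was at the start of the episode above 0.03 m).
It fails at once if the rotor is dropped or thrown into the groove (faster than 0.6 m/s within 10 mm of its seat) (x of rotor_brass in the frame of vblock between -0.1 and 0.03 m and y of rotor_brass in the frame of vblock between -0.02 and 0.02 m and z of rotor_brass in the frame of vblock between 0.05 and 0.07 m and linear speed of rotor_brass above 0.6 m/s).
It also fails if it takes over 45 s, if anything falls off the work surface, if the arm or the gripper's body presses on something with over 40 N, if the wrist force passes 120 N, or if a joint passes its speed limit or range.

## Working session

There is one attempt and no reset: what is moved stays moved. The work goes in short steps, Python scripts to look and compute and a tool call to move; the robot and the scene stay as the last step left them, time stands still between calls to the robot, and variables do not carry over. Pictures are saved under pics/ and viewed, at most 10 in all, crops included, and the job is handed in when it is done.

```bash
ls; mkdir -p pics; python3 - <<'E'
from bench import r, viewer, status
import cv2,numpy as np
s=status.read_state();print(s['time'],s['ee_pos'],s['eef_rot'],s['width'])
for n in('top','side'):
    c=viewer.camera(n);cv2.imwrite(f'pics/{n}0.png',c['img'][:,:,::-1]);print(n,c['fx'],c['fy'],c['cx'],c['cy'],np.round(c['pose'],4).tolist())
E
```

```text
bench.py
pics
0.0 [ 0.25398142 -0.57062157  0.20735296] [ 9.78156722e-01  2.07867543e-01 -1.85793854e-04 -6.90423416e-04] 0.08735776072904587
top 477.66856890171874 477.66856890171874 322.36094988747067 243.0619391334854 [[0.0039, -0.9865, 0.1634, 0.3986], [-0.9997, 0.0003, 0.026, 0.041], [-0.0257, -0.1635, -0.9862, 0.8796], [0.0, 0.0, 0.0, 1.0]]
side 456.529923698535 456.529923698535 325.5207831932171 239.74394604968742 [[0.7889, -0.3024, 0.5349, 0.1452], [-0.6144, -0.3963, 0.6822, -0.4317], [0.0057, -0.8669, -0.4984, 0.4042], [0.0, 0.0, 0.0, 1.0]]
```

View pics/top0.png

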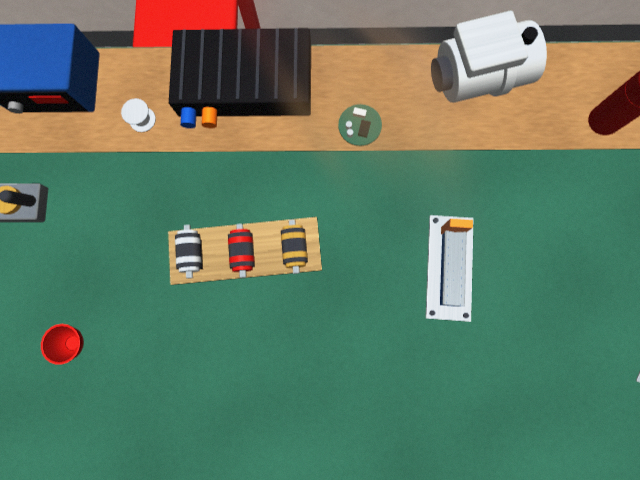

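View pics/side0.png

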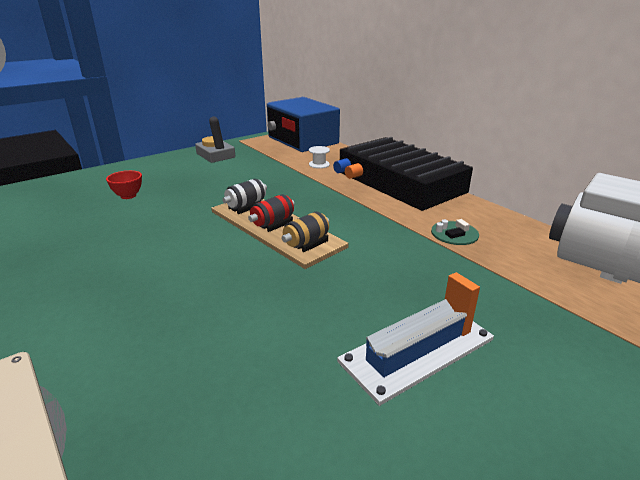

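The top view shows the brass rotor at about (294,246) with its stub ends near (292,221) and (296,271). The V-block plate corners are near (431,215), (473,218), (470,321) and (427,319), and the orange stop at (459,224) is on the far (+x) side. The side view agrees. Next I'll measure.

```bash
cat >h.py <<'E'
from bench import r, viewer, status
import cv2,numpy as np
def ray(c,u,v,z):
    d=c['pose'][:3,:3]@np.array([(u-c['cx'])/c['fx'],(v-c['cy'])/c['fy'],1]);o=c['pose'][:3,3]
    return o+d*(z-o[2])/d[2]
def proj(c,p):
    q=c['pose'][:3,:3].T@(np.asarray(p)-c['pose'][:3,3]);return np.array([c['fx']*q[0]/q[2]+c['cx'],c['fy']*q[1]/q[2]+c['cy']])
def big(m):
    n,l,s,ce=cv2.connectedComponentsWithStats(m.astype(np.uint8));i=1+np.argmax(s[1:,4]);return l==i
def brass(c,box):
    x0,y0,x1,y1=box;h=cv2.cvtColor(c['img'],cv2.COLOR_RGB2HSV)
    m=np.zeros(h.shape[:2],bool);hh=h[y0:y1,x0:x1];m[y0:y1,x0:x1]=(hh[...,0]>17)&(hh[...,0]<28)&(hh[...,1]>110);return m
E
python3 - <<'E'
from h import *
c=viewer.camera('top');s=viewer.camera('side')
img=c['img'];h=cv2.cvtColor(img,cv2.COLOR_RGB2HSV)
m=np.zeros((480,640),bool);m[205:330,415:485]=(h[205:330,415:485,0]<35)|(h[205:330,415:485,0]>90)|(h[205:330,415:485,1]<60)
m=big(m);pts=np.argwhere(m)[:,::-1].astype(np.float32)
rect=cv2.boxPoints(cv2.minAreaRect(pts));print(rect)
W=np.array([ray(c,u,v,.008)[:2] for u,v in rect]);print(W,W.mean(0))
for i in range(4):
    e=W[(i+1)%4]-W[i];print(np.linalg.norm(e),np.degrees(np.arctan2(e[1],e[0])))
a=cv2.resize(img[205:330,270:490],None,fx=3.6,fy=3.6,interpolation=cv2.INTER_CUBIC)
cv2.imwrite('pics/topc.png',a[:,:,::-1])
b=cv2.resize(s['img'][200:410,270:510],None,fx=2.8,fy=2.8,interpolation=cv2.INTER_CUBIC)
cv2.imwrite('pics/sidec.png',b[:,:,::-1])
E
```

```text
[[425.33905 320.09036]
 [427.8191  214.68988]
 [473.19397 215.75754]
 [470.71393 321.15802]]
[[ 0.40304449 -0.12114726]
 [ 0.59639787 -0.13175453]
 [ 0.59421121 -0.21528693]
 [ 0.40146699 -0.20176851]] [ 0.49878014 -0.16748931]
0.19364410722942962 -3.140067747429185
0.08356101757431723 -91.49950724944169
0.19321771001138813 175.98804041167782
0.08063667613780387 88.87904330899619
```

View pics/topc.png

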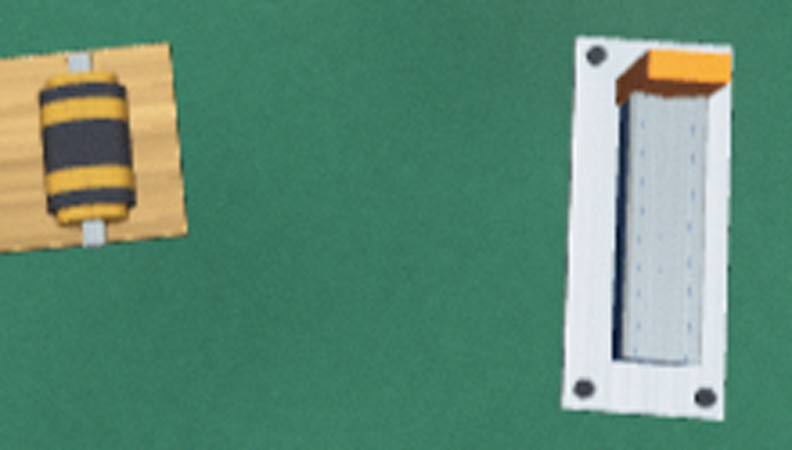

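View pics/sidec.png

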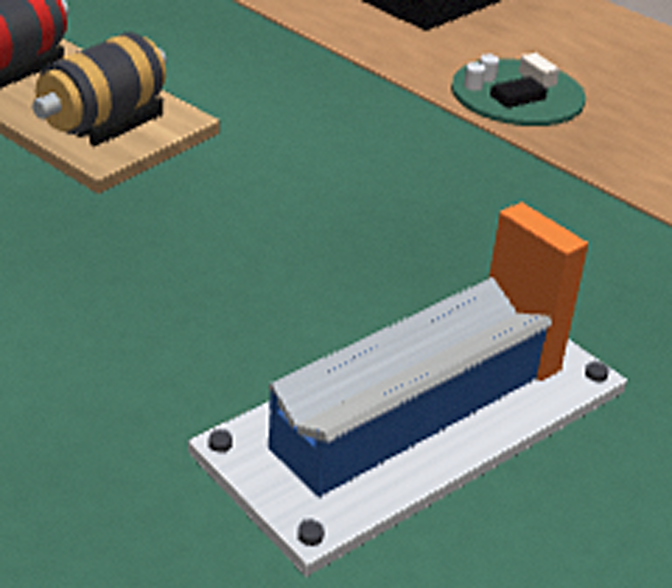

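Both crops are sharp enough to pick corners: plate corners in the top crop at (576,37), (732,47), (722,420) and (562,408), and rotor stub ends at (78,54) and (94,246). I'll fit both poses to both views.

```bash
cat >fit.py <<'E'
from h import *
from scipy.optimize import least_squares
T=lambda x,y:np.array([270+(x+.5)/3.6-.5,205+(y+.5)/3.6-.5]); S=lambda x,y:np.array([270+(x+.5)/2.8-.5,200+(y+.5)/2.8-.5])
c=viewer.camera('top');s=viewer.camera('side')
V=[('t',576,37,(95,40,8)),('t',732,47,(95,-40,8)),('t',722,420,(-95,-40,8)),('t',562,408,(-95,40,8)),
('s',190,440,(-95,40,8)),('s',306,566,(-95,-40,8)),('s',627,378,(95,-40,8)),
('s',270,385,(-65,19,45)),('s',326,440,(-65,-19,45)),('t',621,360,(-65,19,45)),('t',700,364,(-65,-19,45))]
R=[('t',78,54,(48,0,3)),('t',94,246,(-48,0,3)),('s',41,105,(-48,0,0))]
def fit(L,z0,x0):
    def f(p):
        o=[]
        for n,a,b,q in L:
            q=np.array(q)/1e3;C,N=np.cos(p[2]),np.sin(p[2])
            w=[p[0]+C*q[0]-N*q[1],p[1]+N*q[0]+C*q[1],z0+q[2]]
            o+=list(proj(c if n=='t' else s,w)-(T if n=='t' else S)(a,b))
        return np.array(o)
    k=least_squares(f,x0,loss='soft_l1');print(np.round(k.x,4),np.round(f(k.x).reshape(-1,2),1).tolist());return k.x
v=fit(V,0,[.5,-.17,0]);b=fit(R,.039,[.5,.07,0])
fit([l for l in V if l[0]=='t'],0,v);fit([l for l in V if l[0]=='s'],0,v)
m=brass(c,(275,215,315,280));u=np.argwhere(m)[:,::-1];rc=cv2.minAreaRect(u.astype(np.float32));print(rc,ray(c,*rc[0],.055))
from scipy.spatial.transform import Rotation as Ro
q=status.read_state();print(q['time'],q['ee_pos'],Ro.from_quat(q['eef_rot']).as_matrix().round(3).tolist())
E
python3 fit.py
```

```text
[ 0.4974 -0.1677 -0.0699] [[-0.4, 0.5], [-0.2, 0.6], [0.1, 0.8], [-0.5, 0.8], [-1.8, 0.9], [-0.6, 0.6], [-0.2, 1.3], [1.7, -2.5], [3.3, -2.6], [0.1, -2.7], [0.3, -2.2]]
[0.5327 0.1146 0.0946] [[-0.0, -0.2], [-0.1, -0.5], [-0.5, 2.1]]
[ 0.4976 -0.1679 -0.0721] [[-0.1, 0.4], [-0.0, 0.6], [0.1, 0.7], [-0.5, 0.6], [0.1, -2.8], [0.4, -2.3]]
[ 0.4973 -0.1673 -0.066 ] [[-2.0, 1.0], [-0.5, 0.6], [-0.6, 1.0], [1.5, -2.5], [3.2, -2.6]]
((294.5, 246.0), (56.0, 39.0), 90.0) [0.53005377 0.11156511 0.055     ]
0.3 [ 0.25412532 -0.57087437  0.20789409] [[0.914, 0.407, -0.0], [0.407, -0.914, 0.0], [-0.0, -0.0, -1.0]]
```

Both fits agree. The V-block is at (0.497, -0.168) with yaw -0.07, and the rotor is at (0.533, 0.115) with yaw 0.095. Next I'll move above the rotor: tool shift (0.5335, -0.513), turn +0.325.

Careful with the scale: shifts go in shares of 800 mm and turns go in shares of 2 pi rad. That gives: 0.5335 m is 0.6669, -0.513 m is -0.6413, 0.325 rad is 0.0517.

Emit:
{"method": "step_hand", "body": {"plan": [[[0.6669, -0.6413, 0, 0.0517, 0.087], [0.6669, -0.6413, 0, 0.0517, 0.087], [0.6669, -0.6413, 0, 0.0517, 0.087], [0.6669, -0.6413, 0, 0.0517, 0.087], [0.6669, -0.6413, 0, 0.0517, 0.087], [0.6669, -0.6413, 0, 0.0517, 0.087], [0.6669, -0.6413, 0, 0.0517, 0.087], [0.6669, -0.6413, 0, 0.0517, 0.087], [0.6669, -0.6413, 0, 0.0517, 0.087], [0.6669, -0.6413, 0, 0.0517, 0.087], [0.6669, -0.6413, 0, 0.0517, 0.087], [0.6669, -0.6413, 0, 0.0517, 0.087]]], "grip_n": 25}}

```text
time: 1.5
ee_pos: [0.4805, -0.0136, 0.2085]
eef_rot: [0.999, 0.047, 0.0, 0.0]
ft_force: [1.7, 0.2, 0.2]
width: 0.0872
grip_force: 0.0
```

```bash
cat >st.py <<'E'
from h import *
from scipy.spatial.transform import Rotation as Ro
import sys
q=status.read_state();M=Ro.from_quat(q['eef_rot']).as_matrix();p=q['ee_pos']
x,y,z,yaw=map(float,sys.argv[1:5]) # target
a=np.arctan2(M[1,0],M[0,0])
print('t',q['time'],p.round(4),'yaw',a.round(4),'F',np.round(q['ft_force'],1),q['width'],'joints',np.round(q['joint_positions'],2))
print('tool shift',(M.T@(np.array([x,y,z])-p)).round(4),'turn',round(a-yaw,4))
E
python3 st.py .5327 .1146 .048 .0946
```

```text
t 1.5 [ 0.4805 -0.0136  0.2085] yaw 0.0934 F [1.7 0.2 0.2] 0.08719150907092428 joints [ 0.5   0.05 -0.58  1.8   0.03  1.3  -1.56]
tool shift [ 0.0638 -0.1229  0.1605] turn -0.0012
```

Scaled: -0.122 m is -0.1525, 0.1 m is 0.125.

Emit:
{"method": "step_hand", "body": {"plan": [[[0.0788, -0.1525, 0, 0, 0.087], [0.0788, -0.1525, 0, 0, 0.087], [0.0788, -0.1525, 0, 0, 0.087], [0.0788, -0.1525, 0.05, 0, 0.087], [0.0788, -0.1525, 0.1, 0, 0.087], [0.0788, -0.1525, 0.125, 0, 0.087], [0.0788, -0.1525, 0.125, 0, 0.087]]]}}

```text
time: 2.2
ee_pos: [0.5294, 0.1114, 0.1053]
eef_rot: [0.999, 0.047, -0.003, 0.0]
ft_force: [0.2, 0.1, -0.4]
width: 0.0869
grip_force: 0.0
```

```bash
python3 st.py .5327 .1146 .048 .0946
python3 - <<'E'
from h import *
t=viewer.camera('top')['img'][170:320,200:400];s=viewer.camera('side')['img'][110:290,190:390]
a=cv2.resize(t,(533,400));b=cv2.resize(s,None,fx=2,fy=2);b=cv2.copyMakeBorder(b,0,40,0,0,cv2.BORDER_CONSTANT)[:,100:367]
cv2.imwrite('pics/g1.png',np.hstack([a,b])[:,:,::-1])
E
```

```text
t 2.2 [0.5294 0.1114 0.1053] yaw 0.094 F [ 0.2  0.1 -0.4] 0.08685822816789653 joints [ 0.28  0.31 -0.67  1.78  0.21  1.13 -1.93]
tool shift [ 0.0039 -0.0029  0.0573] turn -0.0006
```

View pics/g1.png

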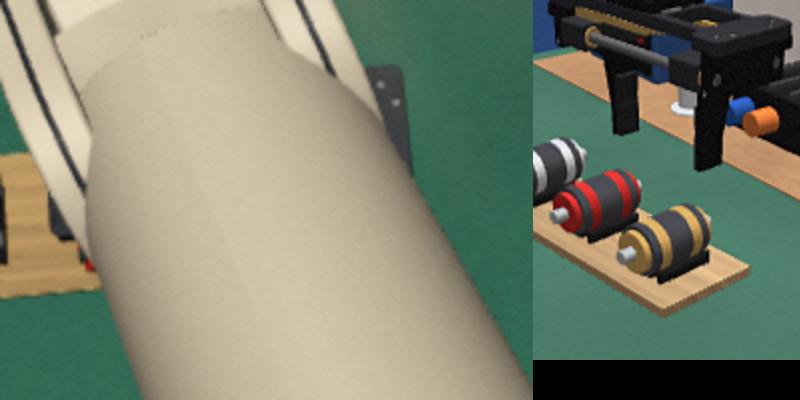

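The side view shows the tips at (625,130) and (708,165), straddling the line down to the brass rotor at (665,238). I'll descend, then close.

Emit:
{"method": "step_hand", "body": {"plan": [[[0.005, -0.0038, 0.025, 0, 0.087], [0.005, -0.0038, 0.05, 0, 0.087], [0.005, -0.0038, 0.0625, 0, 0.087], [0.005, -0.0038, 0.0713, 0, 0.087], [0.005, -0.0038, 0.0713, 0, 0.087], [0.005, -0.0038, 0.0713, 0, 0.087]]], "grip_n": 25}}

```text
time: 2.9
ee_pos: [0.5357, 0.1154, 0.0521]
eef_rot: [0.999, 0.047, 0.001, -0.0]
ft_force: [-0.8, 0.5, 0.5]
width: 0.0871
grip_force: 0.0
```

```bash
python3 st.py .5327 .1146 .048 .0946
```

```text
t 2.9 [0.5357 0.1154 0.0521] yaw 0.0937 F [-0.8  0.5  0.5] 0.0871102609720249 joints [ 0.25  0.38 -0.65  1.81  0.27  1.03 -1.97]
tool shift [-0.0031  0.0005  0.0041] turn -0.0009
```

Scaled: 0.004 m is 0.005, -0.003 m is -0.0038.

Emit:
{"method": "step_hand", "body": {"plan": [[[-0.0038, 0.0006, 0.005, 0, 0.06], [-0.0038, 0.0006, 0.005, 0, 0.06], [-0.0038, 0.0006, 0.005, 0, 0.052], [-0.0038, 0.0006, 0.005, 0, 0.04], [-0.0038, 0.0006, 0.005, 0, 0.03], [-0.0038, 0.0006, 0.005, 0, 0.03], [-0.0038, 0.0006, 0.005, 0, 0.03], [-0.0038, 0.0006, 0.005, 0, 0.03], [-0.0038, 0.0006, 0.005, 0, 0.03]]], "grip_n": 25}}

```text
time: 3.8
ee_pos: [0.5321, 0.1145, 0.0471]
eef_rot: [0.999, 0.047, 0.0, 0.0]
ft_force: [0.0, 0.0, -0.9]
width: 0.0313
grip_force: 0.0
```

```bash
python3 st.py .5327 .1146 .16 .0946
```

```text
t 3.8 [0.5321 0.1145 0.0471] yaw 0.0938 F [ 0.   0.  -0.9] 0.031275562922716466 joints [ 0.25  0.38 -0.65  1.82  0.27  1.02 -1.97]
tool shift [ 6.000e-04 -1.000e-04 -1.129e-01] turn -0.0008
```

The opening is 31 mm with no grip force, so the 44 mm core isn't between the pads. I'll look.

```bash
python3 - <<'E'
from h import *
s=viewer.camera('side')['img'][110:290,190:390]
cv2.imwrite('pics/g2.png',cv2.resize(s,None,fx=3,fy=3)[:,:,::-1])
E
python3 st.py .5327 .1146 .16 .0946|head -1
```

```text
(no output)
```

View pics/g2.png

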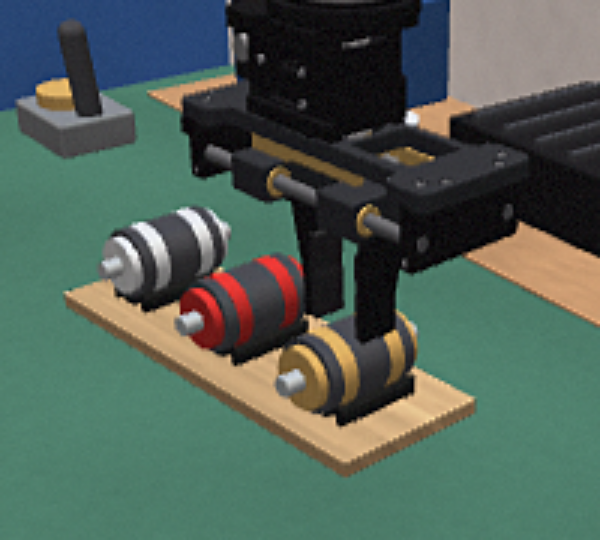

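The picture shows the finger tips at about (375,335) and (325,305), over the far and upper part of the brass rotor and not around its sides. I'll check the projections.

```bash
python3 - <<'E'
from h import *
s=viewer.camera('side')
P=lambda p:((proj(s,p)-[190,110])*3).round(0)
x,y,a=.5321,.1145,.0938
for z in(.025,.047,.061):
  for o in(-.0155,.0155,-.025,.025): print('tip z',z,o,P([x-np.sin(a)*o,y+np.cos(a)*o,z]))
for l in(-.048,-.036,0,.036,.048): print('rotor',l,P([x+np.cos(a)*l,y+np.sin(a)*l,.039]))
for z in(.0,.02): 
  u,v=290/3+190,383/3+110
  from h import ray
print('near stub at z=.039',ray(s,290/3+190,383/3+110,.039))
E
```

```text
tip z 0.025 -0.0155 [367. 391.]
tip z 0.025 0.0155 [331. 371.]
tip z 0.025 -0.025 [379. 397.]
tip z 0.025 0.025 [320. 365.]
tip z 0.047 -0.0155 [367. 356.]
tip z 0.047 0.0155 [330. 337.]
tip z 0.047 -0.025 [378. 362.]
tip z 0.047 0.025 [319. 331.]
tip z 0.061 -0.0155 [367. 333.]
tip z 0.061 0.0155 [329. 314.]
tip z 0.061 -0.025 [378. 339.]
tip z 0.061 0.025 [318. 309.]
rotor -0.048 [281. 388.]
rotor -0.036 [298. 381.]
rotor 0 [348. 359.]
rotor 0.036 [396. 339.]
rotor 0.048 [411. 332.]
near stub at z=.039 [0.49135417 0.11161322 0.039     ]
```

```bash
python3 - <<'E'
from h import *
s=viewer.camera('side');x,y,a=.5294,.1114,.094
for z in(.083,.1,.12,.13):
  print(z,[(proj(s,[x-np.sin(a)*o,y+np.cos(a)*o,z])).round(1).tolist() for o in(-.0435,-.0585,.0435,.0585)])
print('seen right tip',190+(708-533+100)/2,110+165/2,'left',190+(625-533+100)/2,110+130/2)
b=s['img'];cv2.imwrite('pics/g3.png',cv2.resize(b[150:250,250:350],None,fx=6,fy=6,interpolation=cv2.INTER_CUBIC)[:,:,::-1])
q=status.read_state();print({k:np.round(v,3) for k,v in q.items()})
E
```

```text
0.083 [[323.9, 215.9], [330.6, 219.2], [288.3, 198.6], [282.7, 195.8]]
0.1 [[323.9, 206.0], [330.7, 209.2], [288.0, 189.2], [282.3, 186.5]]
0.12 [[324.0, 194.1], [330.8, 197.1], [287.5, 177.9], [281.8, 175.3]]
0.13 [[324.0, 188.0], [330.9, 190.9], [287.3, 172.1], [281.5, 169.6]]
seen right tip 327.5 192.5 left 286.0 175.0
{'time': np.float64(3.95), 'joint_positions': array([ 0.254,  0.383, -0.646,  1.825,  0.267,  1.022, -1.975]), 'joint_vel': array([-0.001,  0.001, -0.001,  0.   ,  0.001, -0.001,  0.001]), 'joint_torque': array([-2.0000e-03, -5.3085e+01, -7.9150e+00, -3.3018e+01,  1.1000e-02,
       -8.3000e-02,  0.0000e+00]), 'ee_pos': array([0.532, 0.114, 0.047]), 'eef_rot': array([0.999, 0.047, 0.   , 0.   ]), 'ft_force': array([ 0.174, -0.25 ,  0.613]), 'torque': array([ 0.012,  0.018, -0.057]), 'grip_force': np.float64(0.0), 'width': np.float64(0.03)}
```

View pics/g3.png

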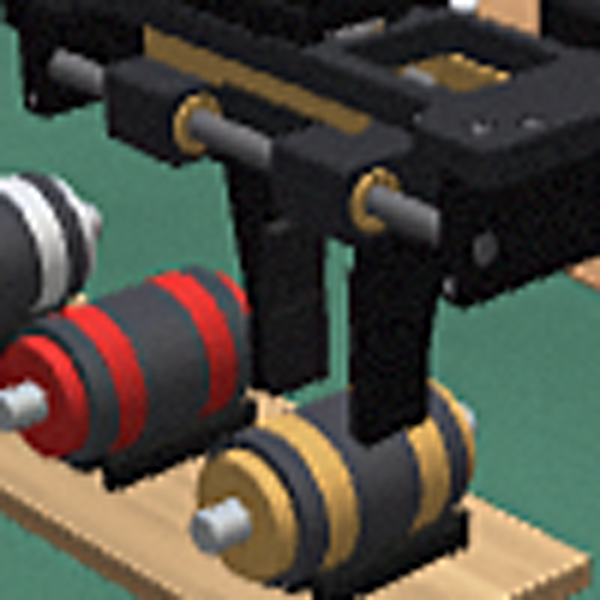

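The pictures agree: the tips are really about 16 mm above the reported TCP, where the spec puts them 22 mm ahead of (below) it. That is an offset of about 38 mm, so the fingers closed above the rotor without touching it. I'll reopen, go down about 34 mm more, then close and watch the force.

Scaled: 0.034 m is 0.0425, 0.028 m is 0.035.

Emit:
{"method": "step_hand", "body": {"plan": [[[0.0038, 0, 0, 0, 0.087], [0.0038, 0, 0, 0, 0.087], [0.0038, 0, 0, 0, 0.087], [0.0038, 0, 0, 0, 0.087], [0.0038, 0, 0, 0, 0.087], [0.0038, 0, 0, 0, 0.087], [0.0038, 0, 0.0125, 0, 0.087], [0.0038, 0, 0.025, 0, 0.087], [0.0038, 0, 0.035, 0, 0.087], [0.0038, 0, 0.0425, 0, 0.087], [0.0038, 0, 0.0425, 0, 0.087]]], "grip_n": 25}}

```text
time: 5.05
ee_pos: [0.5344, 0.1146, 0.0119]
eef_rot: [0.999, 0.047, -0.001, 0.0]
ft_force: [0.2, -1.4, -0.3]
width: 0.0871
grip_force: 0.0
```

```bash
python3 st.py .5357 .1146 .012 .0946
python3 - <<'E'
from h import *
b=viewer.camera('side')['img'];cv2.imwrite('pics/g4.png',cv2.resize(b[150:250,250:350],None,fx=5,fy=5,interpolation=cv2.INTER_CUBIC)[:,:,::-1])
E
```

```text
t 5.05 [0.5344 0.1146 0.0119] yaw 0.0939 F [ 0.2 -1.4 -0.3] 0.08707518879438535 joints [ 0.23  0.44 -0.63  1.84  0.31  0.96 -2.  ]
tool shift [ 0.0013  0.0001 -0.0001] turn -0.0007
```

View pics/g4.png

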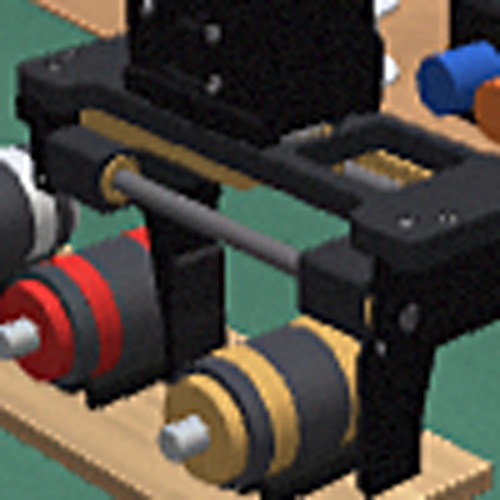

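The fingers now straddle the brass rotor, with tips near (195,370) and (390,490) and a gap to the red one. I'll close.

Emit:
{"method": "step_hand", "body": {"plan": [[[0, 0, 0, 0, 0.03], [0, 0, 0, 0, 0.03], [0, 0, 0, 0, 0.03], [0, 0, 0, 0, 0.03], [0, 0, 0, 0, 0.03], [0, 0, 0, 0, 0.03], [0, 0, 0, 0, 0.03]]], "grip_n": 25}}

```text
time: 5.8
ee_pos: [0.5351, 0.116, 0.0133]
eef_rot: [0.999, 0.047, 0.0, -0.001]
ft_force: [0.4, 4.9, 0.8]
width: 0.0435
grip_force: 25.0
```

```bash
python3 st.py .5357 .1146 .14 .0946
```

```text
t 5.8 [0.5351 0.116  0.0133] yaw 0.0946 F [0.4 4.9 0.8] 0.04347472219596619 joints [ 0.23  0.44 -0.63  1.84  0.3   0.96 -2.  ]
tool shift [ 0.0005  0.0012 -0.1267] turn 0.0
```

Gripped: 43.5 mm opening, 25 N. I'll lift.

Scaled: -0.12 m is -0.15, -0.1 m is -0.125.

Emit:
{"method": "step_hand", "body": {"plan": [[[0, 0, -0.0125, 0, 0.03], [0, 0, -0.0375, 0, 0.03], [0, 0, -0.075, 0, 0.03], [0, 0, -0.125, 0, 0.03], [0, 0, -0.15, 0, 0.03], [0, 0, -0.15, 0, 0.03], [0, 0, -0.15, 0, 0.03]]], "grip_n": 25}}

```text
time: 6.5
ee_pos: [0.5346, 0.1141, 0.1324]
eef_rot: [0.999, 0.047, -0.0, 0.0]
ft_force: [0.3, -0.4, -5.6]
width: 0.0433
grip_force: 25.0
```

```bash
python3 st.py .4725 -.166 .12 -.07
```

```text
t 6.5 [0.5346 0.1141 0.1324] yaw 0.0934 F [ 0.3 -0.4 -5.6] 0.04332713090566611 joints [ 0.29  0.29 -0.67  1.74  0.19  1.18 -1.92]
tool shift [-0.0879  0.2731  0.0127] turn 0.1634
```

Scaled: 0.273 m is 0.3413, 0.26 m is 0.325, 0.163 rad is 0.0259.

Emit:
{"method": "step_hand", "body": {"plan": [[[-0.0188, 0.0563, 0, 0.0048, 0.03], [-0.0375, 0.1125, 0, 0.0095, 0.03], [-0.0563, 0.1688, 0, 0.0143, 0.03], [-0.075, 0.225, 0, 0.0191, 0.03], [-0.0938, 0.2813, 0, 0.0239, 0.03], [-0.1063, 0.325, 0, 0.0259, 0.03], [-0.11, 0.3413, 0, 0.0259, 0.03], [-0.11, 0.3413, 0, 0.0259, 0.03], [-0.11, 0.3413, 0.025, 0.0259, 0.03], [-0.11, 0.3413, 0.05, 0.0259, 0.03], [-0.11, 0.3413, 0.05, 0.0259, 0.03], [-0.11, 0.3413, 0.05, 0.0259, 0.03]]], "grip_n": 25}}

```text
time: 7.7
ee_pos: [0.4729, -0.1639, 0.0927]
eef_rot: [0.999, -0.034, -0.001, -0.001]
ft_force: [0.3, -0.4, -4.6]
width: 0.0436
grip_force: 25.0
```

```bash
python3 st.py .4725 -.166 .0345 -.07
python3 - <<'E'
from h import *
b=viewer.camera('side')['img'];cv2.imwrite('pics/p1.png',cv2.resize(b[200:410,320:520],None,fx=2.8,fy=2.8,interpolation=cv2.INTER_CUBIC)[:,:,::-1])
E
```

```text
t 7.7 [ 0.4729 -0.1639  0.0927] yaw -0.0674 F [ 0.3 -0.4 -4.6] 0.043559096899456085 joints [ 0.68  0.2  -0.48  1.9   0.1   1.07 -1.48]
tool shift [-0.0002  0.0022  0.0582] turn 0.0026
```

View pics/p1.png

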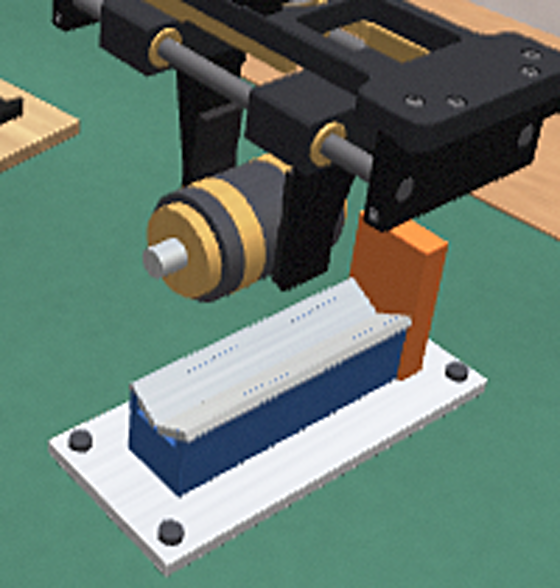

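The rotor hangs level above the groove, aligned with it, near stub end at (155,259), well short of the stop. I'll check the stub numerically, then lower.

Scaled: 0.048 m is 0.06, 0.045 m is 0.0563, 0.003 rad is 0.0005.

```bash
python3 - <<'E'
from h import *
s=viewer.camera('side');u,v=320+155/2.8,200+259/2.8
for z in(.115,.118,.121):
  p=ray(s,u,v,z)[:2]-[.4974,-.1677];a=-.07;print(z,'stub end in vblock',(p@np.array([[np.cos(a),-np.sin(a)],[np.sin(a),np.cos(a)]])).round(4))
E
```

```text
0.115 stub end in vblock [-0.0694  0.0066]
0.118 stub end in vblock [-0.0721  0.0035]
0.121 stub end in vblock [-0.0748  0.0004]
```

Emit:
{"method": "step_hand", "body": {"plan": [[[0, 0.0025, 0.0188, 0.0005, 0.03], [0, 0.0025, 0.0375, 0.0005, 0.03], [0, 0.0025, 0.05, 0.0005, 0.03], [0, 0.0025, 0.0563, 0.0005, 0.03], [0, 0.0025, 0.06, 0.0005, 0.03], [0, 0.0025, 0.06, 0.0005, 0.03], [0, 0.0025, 0.06, 0.0005, 0.03]]]}}

```text
time: 8.5
ee_pos: [0.4733, -0.1674, 0.0457]
eef_rot: [0.999, -0.036, 0.0, 0.0]
ft_force: [0.9, 0.1, -4.6]
width: 0.0435
grip_force: 25.0
```

```bash
python3 st.py .4725 -.166 .0345 -.07
```

```text
t 8.5 [ 0.4733 -0.1674  0.0457] yaw -0.0722 F [ 0.9  0.1 -4.6] 0.0434987054300796 joints [ 0.67  0.26 -0.47  1.94  0.14  0.97 -1.51]
tool shift [-0.001  -0.0013  0.0112] turn -0.0022
```

Scaled: 0.009 m is 0.0113, 0.007 m is 0.0088.

Emit:
{"method": "step_hand", "body": {"plan": [[[0, -0.0013, 0.005, 0, 0.03], [0, -0.0013, 0.0088, 0, 0.03], [0, -0.0013, 0.0113, 0, 0.03], [0, -0.0013, 0.0113, 0, 0.03], [0, -0.0013, 0.0113, 0, 0.03]]]}}

```text
time: 9.0
ee_pos: [0.473, -0.1663, 0.0361]
eef_rot: [0.999, -0.036, -0.0, 0.0]
ft_force: [0.2, -0.2, -3.9]
width: 0.0431
grip_force: 25.0
```

```bash
python3 st.py .4725 -.166 .0345 -.07
```

```text
t 9.0 [ 0.473  -0.1663  0.0361] yaw -0.0722 F [ 0.2 -0.2 -3.9] 0.043100777935693405 joints [ 0.67  0.28 -0.47  1.95  0.15  0.95 -1.52]
tool shift [-0.0005 -0.0003  0.0016] turn -0.0022
```

Scaled: 0.002 m is 0.0025, 0.001 m is 0.0013.

Emit:
{"method": "step_hand", "body": {"plan": [[[0, 0, 0.0013, 0, 0.03], [0, 0, 0.0025, 0, 0.03], [0, 0, 0.0025, 0, 0.03], [0, 0, 0.0025, 0, 0.03]]]}}

```text
time: 9.4
ee_pos: [0.4735, -0.1661, 0.0351]
eef_rot: [0.999, -0.036, 0.0, 0.0]
ft_force: [-3.2, 1.6, 6.2]
width: 0.0434
grip_force: 25.0
```

```bash
python3 st.py .4725 -.166 .0345 -.07
```

```text
t 9.4 [ 0.4735 -0.1661  0.0351] yaw -0.072 F [-3.2  1.6  6.2] 0.043365575121954436 joints [ 0.66  0.28 -0.47  1.95  0.15  0.95 -1.52]
tool shift [-0.001  -0.0001  0.0006] turn -0.002
```

Contact: the vertical force went from -4 to +6 N. I'll release.

Emit:
{"method": "step_hand", "body": {"plan": [[[0, 0, 0, 0, 0.04], [0, 0, 0, 0, 0.044], [0, 0, 0, 0, 0.046], [0, 0, 0, 0, 0.05], [0, 0, 0, 0, 0.06], [0, 0, 0, 0, 0.07], [0, 0, 0, 0, 0.07], [0, 0, 0, 0, 0.07]]], "grip_n": 5}}

```text
time: 10.2
ee_pos: [0.473, -0.1664, 0.0341]
eef_rot: [0.999, -0.036, 0.0, 0.0]
ft_force: [-1.0, -0.7, 0.3]
width: 0.0682
grip_force: 0.0
```

Emit:
{"method": "step_hand", "body": {"plan": [[[0, 0, -0.025, 0, 0.07], [0, 0, -0.075, 0, 0.07], [0, 0, -0.1, 0, 0.05], [0, 0, -0.1, 0, 0.03], [0, 0, -0.1, 0, 0.01], [0, 0, -0.1, 0, 0], [0, 0, -0.1, 0, 0], [0, 0, -0.1, 0, 0]]], "grip_n": 20}}

```text
time: 11.0
ee_pos: [0.4726, -0.1661, 0.1134]
eef_rot: [0.999, -0.036, -0.001, -0.0]
ft_force: [-0.1, 0.9, 0.3]
width: 0.0302
grip_force: 0.0
```

```bash
python3 st.py .38 -.16 .114 -.07
python3 - <<'E'
from h import *
b=viewer.camera('side')['img'];cv2.imwrite('pics/p2.png',cv2.resize(b[200:410,320:520],None,fx=2.8,fy=2.8,interpolation=cv2.INTER_CUBIC)[:,:,::-1])
E
```

```text
t 11.0 [ 0.4726 -0.1661  0.1134] yaw -0.0721 F [-0.1  0.9  0.3] 0.03020448629641524 joints [ 0.69  0.17 -0.48  1.88  0.09  1.11 -1.47]
tool shift [-0.0928  0.0006 -0.0005] turn -0.0021
```

View pics/p2.png

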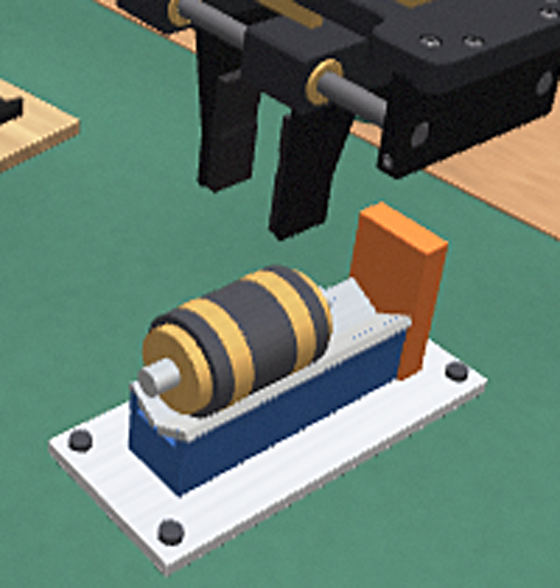

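The rotor lies in the groove on both flanks, near stub end at (150,380), with a clear gap to the stop. I'll move back behind it with the fingers closed, then go down to stub height.

Scaled: -0.078 m is -0.0975, 0.075 m is 0.0938.

Emit:
{"method": "step_hand", "body": {"plan": [[[-0.0375, 0, 0, 0, 0], [-0.075, 0, 0, 0, 0], [-0.0975, 0, 0, 0, 0], [-0.0975, 0, 0, 0, 0], [-0.0975, 0, 0.0375, 0, 0], [-0.0975, 0, 0.075, 0, 0], [-0.0975, 0, 0.0938, 0, 0], [-0.0975, 0, 0.0963, 0, 0], [-0.0975, 0, 0.0963, 0, 0]]], "grip_n": 20}}

```text
time: 11.95
ee_pos: [0.3958, -0.1605, 0.0372]
eef_rot: [0.999, -0.036, -0.0, -0.0]
ft_force: [-0.1, -0.6, 0.6]
width: 0.0004
grip_force: 0.0
```

```bash
python3 st.py .4569 -.1649 .037 -.07
```

```text
t 11.95 [ 0.3958 -0.1605  0.0372] yaw -0.0718 F [-0.1 -0.6  0.6] 0.0004177568430223653 joints [ 0.74  0.12 -0.47  2.13  0.07  0.91 -1.42]
tool shift [0.0613 0.     0.0002] turn -0.0018
```

Scaled: 0.05 m is 0.0625, 0.046 m is 0.0575.

Emit:
{"method": "step_hand", "body": {"plan": [[[0.01, 0, 0, 0, 0], [0.0175, 0, 0, 0, 0], [0.0225, 0, 0, 0, 0], [0.0275, 0, 0, 0, 0], [0.0325, 0, 0, 0, 0], [0.0375, 0, 0, 0, 0], [0.0425, 0, 0, 0, 0], [0.0475, 0, 0, 0, 0], [0.0525, 0, 0, 0, 0], [0.0575, 0, 0, 0, 0], [0.0625, 0, 0, 0, 0], [0.0625, 0, 0, 0, 0]]]}}

```text
time: 13.15
ee_pos: [0.4456, -0.1643, 0.0372]
eef_rot: [0.999, -0.036, 0.0, 0.0]
ft_force: [-2.2, -0.5, 0.5]
width: 0.0009
grip_force: 1.0
```

```bash
python3 st.py .4569 -.1649 .037 -.07
cat >loc.py <<'E'
from h import *
# brass bands centroid in side view -> along-groove position
s=viewer.camera('side');h=cv2.cvtColor(s['img'],cv2.COLOR_RGB2HSV)
m=(h[...,0]>17)&(h[...,0]<28)&(h[...,1]>110);m[:285]=0;m[:,:355]=0;m[:,480:]=0;m[350:]=0
u=np.argwhere(m)[:,::-1];print('brass px',len(u),u.min(0),u.max(0),u.mean(0).round(1))
for x in(-25,0,10,17):
    a=-.07;f=lambda l:proj(s,[.4974+l*np.cos(a),-.1677+l*np.sin(a),.060]).round(1)
    print(x,'near stub',f((x-48)/1e3),'far plate',f((x+36)/1e3))
E
python3 loc.py
```

```text
t 13.15 [ 0.4456 -0.1643  0.0372] yaw -0.0721 F [-2.2 -0.5  0.5] 0.0008517929929920116 joints [ 0.69  0.22 -0.47  2.01  0.12  0.94 -1.49]
tool shift [ 0.0113 -0.0002  0.0002] turn -0.0021
brass px 396 [364 285] [460 340] [406.2 312.2]
-25 near stub [373.6 336.8] far plate [428.4 310.3]
0 near stub [390.8 328.5] far plate [443.1 303.1]
10 near stub [397.5 325.3] far plate [448.8 300.4]
17 near stub [402. 323.] far plate [452.8 298.5]
```

Sliding at about 2 N. Now small steps until it touches the stop.

Scaled: 0.008 m is 0.01, 0.007 m is 0.0088.

Emit:
{"method": "step_hand", "body": {"plan": [[[0.0025, 0, 0, 0, 0], [0.005, 0, 0, 0, 0], [0.0075, 0, 0, 0, 0], [0.0088, 0, 0, 0, 0], [0.01, 0, 0, 0, 0], [0.01, 0, 0, 0, 0]]]}}

```text
time: 13.8
ee_pos: [0.4524, -0.1648, 0.0369]
eef_rot: [0.999, -0.036, -0.001, -0.0]
ft_force: [-6.0, 0.2, 3.3]
width: 0.0005
grip_force: 3.3
```

Emit:
{"method": "step_hand", "body": {"plan": [[[0.0013, 0, 0, 0, 0], [0.0025, 0, 0, 0, 0], [0.0025, 0, 0, 0, 0]]]}}

```text
time: 14.1
ee_pos: [0.4529, -0.1649, 0.0366]
eef_rot: [0.999, -0.036, -0.002, -0.0]
ft_force: [-11.6, -0.2, 7.0]
width: 0.0004
grip_force: 6.4
```

```bash
python3 st.py .4569 -.1649 .037 -.07
```

```text
t 14.1 [ 0.4529 -0.1649  0.0366] yaw -0.0725 F [-11.6  -0.2   7. ] 0.000413621061027207 joints [ 0.69  0.24 -0.47  1.99  0.13  0.95 -1.5 ]
tool shift [ 0.004  -0.0003 -0.0005] turn -0.0025
```

Scaled: 0.002 m is 0.0025, 0.001 m is 0.0013.

Emit:
{"method": "step_hand", "body": {"plan": [[[0.0013, 0, 0, 0, 0], [0.0025, 0, 0, 0, 0], [0.0025, 0, 0, 0, 0], [0.0025, 0, 0, 0, 0]]]}}

```text
time: 14.5
ee_pos: [0.4533, -0.1649, 0.0362]
eef_rot: [0.999, -0.036, -0.004, -0.0]
ft_force: [-19.3, 2.3, 11.1]
width: 0.0003
grip_force: 9.6
```

```bash
python3 st.py .4569 -.1649 .037 -.07; python3 loc.py|head -1
python3 - <<'E'
from h import *
s=viewer.camera('side')['img'];h=cv2.cvtColor(s,cv2.COLOR_RGB2HSV)
# column-wise profile along the visible axis line: hue/sat/val
for x in(0,):
  for l in range(-30,70,4):
    a=-.07;p=[proj(r_c,[.4974+l/1e3*np.cos(a),-.1677+l/1e3*np.sin(a),.060]) for r_c in[S]] if 0 else None
E
```

```text
t 14.5 [ 0.4533 -0.1649  0.0362] yaw -0.0727 F [-19.3   2.3  11.1] 0.00033033119788912675 joints [ 0.68  0.24 -0.47  1.99  0.14  0.95 -1.5 ]
tool shift [ 0.0036 -0.0003 -0.0008] turn -0.0027
brass px 444 [373 285] [462 341] [414.  311.5]
```

It's blocked: 19 N with under 0.5 mm of motion. I'll back off, retreat out of view and measure the rotor.

Scaled: 0.25 m is 0.3125, -0.05 m is -0.0625.

Emit:
{"method": "step_hand", "body": {"plan": [[[-0.005, 0, 0, 0, 0], [-0.0188, 0, 0, 0, 0], [-0.05, 0, 0, 0, 0], [-0.05, 0, -0.0625, 0, 0], [-0.05, 0, -0.125, 0, 0], [-0.05, 0.0625, -0.15, 0, 0], [-0.05, 0.125, -0.15, 0, 0], [-0.05, 0.1875, -0.15, 0, 0], [-0.05, 0.25, -0.15, 0, 0], [-0.05, 0.3125, -0.15, 0, 0], [-0.05, 0.3125, -0.15, 0, 0]]]}}

```text
time: 15.7
ee_pos: [0.3964, -0.4183, 0.1568]
eef_rot: [0.999, -0.04, 0.0, 0.001]
ft_force: [0.3, -0.1, 0.2]
width: 0.0004
grip_force: 0.0
```

```bash
cat >m.py <<'E'
from h import *
a=-.07;ax=np.array([np.cos(a),np.sin(a)]);n=np.array([-ax[1],ax[0]])
L=np.arange(-60,85,.5)
for cam,off,z in(('top',0,.0815),('side',-.011,.060+.019)):
    c=viewer.camera(cam);h=cv2.cvtColor(c['img'],cv2.COLOR_RGB2HSV).astype(np.float32)
    P=np.array([proj(c,[.4974+l/1e3*ax[0]+off*n[0],-.1677+l/1e3*ax[1]+off*n[1],z]) for l in L]).astype(np.float32)
    g=cv2.remap(h,P[:,:1],P[:,1:],cv2.INTER_LINEAR)[:,0]
    lab=''.join('B' if 15<x[0]<29 and x[1]>110 else 'O' if x[0]<=15 and x[1]>150 else 'k' if x[2]<100 and x[1]<110 else 'w' if x[1]<60 else 'g' if 60<x[0]<95 else '.' for x in g)
    import itertools;i=0;o=[]
    for k,q in itertools.groupby(lab):
        w=len(list(q));o.append(f'{k}{L[i]:.0f}:{L[i+w-1]:.0f}');i+=w
    print(cam,' '.join(o))
E
python3 m.py
```

```text
top w-60:-24 .-24:-23 B-22:-17 .-16:-16 k-16:-10 .-10:-8 B-8:2 .2:3 w4:4 k4:24 w25:25 .26:26 B26:36 .36:37 w38:38 k38:42 w42:42 g43:43 .44:44 B44:48 .48:49 w50:58 .58:60 O60:62 B62:74 .75:75 w76:79 g80:84
side w-60:-58 g-57:-56 w-55:-54 g-54:-53 w-52:-52 k-51:-46 w-46:-34 .-34:-34 B-33:-20 .-19:-19 k-18:-8 B-8:2 .2:3 k4:26 .26:26 B27:36 .36:36 g36:37 k38:42 w43:43 g44:44 .44:44 B44:45 .46:46 w47:47 .48:48 O48:77 B78:78 .78:78 g79:84
```

Measured in the same frame, the rotor middle is at about 14 mm, so its shaft end is at about 62 mm. The stop's front edge is also at about 62 mm, where my frame puts it at 65 (3 mm calibration bias). So the shaft end is on the stop, which matches the force rise, and the tool is clear of everything. I'm handing it in.

```bash
python3 -c "
from bench import r, viewer, status
print(r.close_job())"
```

```text
the job is handed in; nothing more can be done
None
```

I laid the brass rotor in the V-groove, pushed it against the orange stop and handed the job in; I never touched the other two rotors, but closing the job returned no verdict, so I can't confirm that it passed.

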